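Hang the drip pail and hold the torch on the drain cock

TASK

Get ready to watch the drain cock for drips: first hang the drip pail by its handle on the hook beside the cock, so that it hangs freely with its mouth under the spout, and let go of it. Then draw the torch up out of its holder, tilt it well over (at least 30 degrees from upright) and finish while still holding it up in the gripper, still and touching nothing else, pointed at the mouth of the spout with the lens some 5 to 25 cm away from it. Leave the spanner, the screwdriver, the fuse box cover and the key ring where they lie.

Things in the scene. Friction and masses are not known exactly. Their poses are not given: they have to be found in the camera images.
- rig: fixed 22 mm copper pipe, level along its own y at 158 mm height, 600 mm long, with a leg to the ledge at each end. On its -x side (roughly towards the robot; yaw varies) it carries a steel hook at y = 0 and a brass drain cock at y = 24 mm (stub along -x, top 172 mm high, square spindle out to y = 56 mm). Origin on the ledge under the pipe's middle, z up
- hook: steel hook on the pipe: 10 mm round bar running along the rig's -x, its top 196 mm high, dipping to a seat (bar's top 189 mm high) 104 to 118 mm from the pipe's centre line, then rising to a tip 130 mm out, top 201 mm high. A handle goes in past the tip from the rig's -x, above it, then down. Origin and axes are the rig's
- hook_seat (a point): point on top of the bar in the hook's seat: 111 mm to the rig's -x of the pipe's centre line, 189 mm above the ledge; axes as the rig. The hung pail's handle lies here across the hook, along the rig's y
- spout (a point): middle of the open mouth of the drain cock's downturned brass spout (19 mm thick), 136 mm above the ledge, 86 mm to the rig's -x of the pipe and 24 mm to +y; axes as the rig
- pail: loose open steel pail, 0.2 to 0.33 kg, 70 mm high, 110 mm wide at the mouth, standing on the ledge. Stiff upright handle (does not swing): 6 mm wires at y = -55 and 55 mm, and between them a level grip bar 12 mm thick, 84 mm long, along the pail's y, centre line 165 mm above the underside. Half a turn looks the same. Origin: centre of the underside; it hangs 30 mm above the ledge
- pail_mouth (a point): centre of the pail's mouth at rim height, 70 mm above its underside
- pail_handle (a point): middle of the pail's grip bar, on its centre line, 165 mm above the underside; axes as the pail. The hook takes the bar here; gripping from above about 25 mm to one side along the pail's y leaves it room
- holder: fixed black plastic torch holder: an open upright tube 45 mm wide outside, 39 mm inside, its rim 72 mm above the ledge, its inner floor 5 mm above the ledge, on a flat 74 x 58 mm foot 4 mm thick. Origin: centre of the underside, z up
- torch: loose aluminium torch, 0.13 to 0.2 kg, 150 mm long, standing lens down in the holder, its upper 83 mm above the rim. Origin: middle of the lens face (lower end); own +z from lens to tail, so it shines along -z. Head 34 mm thick up to z = 30 mm, body 28 mm thick from z = 40 to 140 mm, then a 25 mm rubber tail cap
- spanner: bystander: loose chrome adjustable spanner lying flat, 210 x 46 x 12 mm; origin near the middle of its underside, x along it
- screwdriver: bystander: loose blue-handled screwdriver lying flat, 180 mm long; x along it
- fuse_cover: bystander: loose black plastic fuse box cover, 105 x 150 x 36 mm; origin at the centre of its underside
- key_ring: bystander: loose steel ring, 44 mm wide, with three small bleed keys, lying flat; origin at the ring's centre
Things that resemble listed ones, but are neither listed nor needed, are in the scene too. Of the things that look like the torch, take the one that is farthest to the robot's left at the start.

How it is judged:
By the outcome, as a careful person would: the job done as asked, in the order asked, and still so for the second after the job is handed in, while the arm keeps its last pose, push and grip.
It also fails if it takes over 48 s, if anything falls off the work surface, if the arm or the gripper's body presses on something with over 40 N, if the wrist force passes 120 N, or if a joint passes its speed limit or range.

ROBOT

A 6-joint arm with a two-finger parallel gripper is mounted at the origin on the work surface. World frame = base frame: x ahead of the robot, y to its left, z up, the work surface at z = 0. Lengths are in m, angles in rad, forces in N, time in s.
With the tool pointing down it reaches from about 0.4 to 0.825 m from the base axis. Payload 7 kg.
Tool frame: the origin (TCP) lies midway between the tips of the shut fingers; the grasp point (between the pads) lies 19 mm behind it; x points along the fingers, y is the direction in which the jaws open and shut, and the axes are right-handed (so a half turn about x gives the same grasp; the last joint's range is limited). The gripper opens to 85 mm and grips with 20 to 120 N. Pads are 22 mm wide; open, the fingers measure 114 mm over their backs; the gripper's body (76 mm by 85 mm) begins 54 mm behind the grasp point. The pads swing forward as they close: fully open they stand 13 mm farther back than shut.
Start: joints at [1.465, 0.359, 0.012, 0, -1.224, -0.288], TCP at [0.259, 0.623, 0.231] pointing down, gripper open.
Joint ranges: [-3.07, 3.07], [-1.43, 2.12], [-1.02, 1.25], [-3.03, 1.67], [-3.05, -0], [-3.03, 3.03]. Speed limits (rad/s): [2.39, 2.39, 3.01, 3.14, 3.14, 3.14].

INTERFACE

Orientations are given as [roll, pitch, yaw] about the fixed x, y, z axes, in that order (R = Rz(yaw) Ry(pitch) Rx(roll)).
In Python, from station import ctrl gives the robot as it stands. The module is installed in compiled form; this text tells all that it offers.
- The arm moves only by the tool move_arm, never from a script. Its argument "moves" is a list that holds one entry, the list of rows, each a list of 4 numbers: the shift along the tool's x, y, z in cm, then the turn about the tool's x in degrees. In form: [[[dx, dy, dz, spin], ...]]. A call has exactly 10 rows; each row shifts and turns the pose as measured when the row begins, along the tool's axes as they then stand; what a row does not reach is not made up. A row lasts 1/12 s, in which the tool goes at most 41.7 mm and 7.16 degrees, less where a joint would pass 70% of its speed; a pose out of reach is approached as far as the arm can. A call with a gripper value outside its range is refused whole. "jaw" is the closure, from -1 (fully open) to 1 (shut), so that 0 is half open, set as the call begins (left out, the last holds). The fingers move at their own pace and stop on an object; "force" is the grip in N (left out, the last holds). Time passes only in rows, so rows that do not move let the fingers close, or fill a call up. It gives the time, the measured TCP pose, the force and the opening at its end, in the units of the state.
- ctrl.state(): the state, without advancing time (a new reading comes with each control period).
- ctrl.snapshot(name): name is "scene" or "top" or "wrist"; returns a dict with "frame" (384x512x3 uint8, blue, green, red), "intrinsics" (3x3 intrinsics, pixels), "R" (3x3) and "t" (3): a world point X has camera coordinates R X + t; the wrist camera has in their place "tool_from_camera" (4x4, takes a point from camera to tool coordinates, whose origin is the TCP and whose axes are the tool frame's). Camera axes: x right, y down, z forward; pixel columns grow to the right and rows downward; lengths in m; the calibration is good to about 2 mm. A picture is of the moment at which its call begins: read the wrist's pose just before it. There is no depth.
- ctrl.close_job(): hands the job in, once; it reports no verdict.
The state is a dict: "time_s": time; "qpos": joint angles; "dq": joint speeds; "joint_efforts": joint torques, N m; "eef_pos": TCP position; "tcp_rot": TCP orientation; "ft_force": force on the tool from outside, world axes, zero at the start; "wrist_torque": the same for the moment, N m; "opening": finger opening in m.
Only numpy, scipy, OpenCV 4.12 (cv2) and the standard library are available. Lean on these libraries where they do the work, as an engineer would, in place of code of your own. Each camera call takes 0.05 s, during which the arm holds its last target. There are 200 camera calls.

## Working session

There is one attempt and no reset: what is moved stays moved. The work goes in short steps, Python scripts to look and compute and a tool call to move; the robot and the scene stay as the last step left them, time stands still between calls to the robot, and variables do not carry over. Pictures are saved under pics/ and viewed, about 8 in all and at most 12, crops included, and the job is handed in when it is done.

Besides the shell and the picture viewer there is one more tool, called after "Emit:" as name(argument=value, ...), one argument or row to a line, values as JSON. move_arm: Moves the arm, as the interface text tells. Its arguments: {"type":"object","properties":{"moves":{"type":"array"},"jaw":{"type":"number"},"force":{"type":"number"}},"required":["moves"]}

```bash
mkdir -p pics; cat > h.py <<'E'
import numpy as np, cv2
from station import ctrl
from scipy.spatial.transform import Rotation as Rn
def snap(n,f=None):
    st=ctrl.state(); s=ctrl.snapshot(n); im=s["frame"]
    if n=="wrist":
        T=np.eye(4);T[:3,:3]=Rn.from_euler('xyz',st["tcp_rot"]).as_matrix();T[:3,3]=st["eef_pos"]
        M=T@np.array(s["tool_from_camera"]);R=M[:3,:3].T;t=-R@M[:3,3]
    else: R=np.array(s["R"]);t=np.array(s["t"])
    if f: cv2.imwrite("pics/"+f,im); np.savez("pics/"+f[:-4],K=s["intrinsics"],R=R,t=t)
    return im,np.array(s["intrinsics"]),R,t
def load(f): d=np.load("pics/"+f+".npz");return cv2.imread("pics/"+f+".png"),d["K"],d["R"],d["t"]
def plane(cam,u,v,z):
    _,K,R,t=cam;d=R.T@np.linalg.inv(K)@[u,v,1];c=-R.T@t
    return c+d*(z-c[2])/d[2]
def proj(cam,X):
    _,K,R,t=cam;p=K@(R@np.array(X)+t);return p[:2]/p[2]
def tri(c1,p1,c2,p2):
    A=[];b=[]
    for c,p in((c1,p1),(c2,p2)):
        _,K,R,t=c;d=R.T@np.linalg.inv(K)@[*p,1];d/=np.linalg.norm(d);P=np.eye(3)-np.outer(d,d);A.append(P);b.append(P@(-R.T@t))
    return np.linalg.lstsq(np.vstack(A),np.hstack(b),rcond=None)[0]
E
python3 - <<'E'
from h import *
for n in("scene","top"): c=snap(n,n+".png");print(n,-c[2].T@c[3],c[2][2])
a=cv2.imread("pics/scene.png");b=cv2.imread("pics/top.png")
print(ctrl.state())
E
```

```text
scene [ 1.32868971 -0.24564227  1.09980863] [-0.59030566  0.24087419 -0.77040175]
top [0.38097517 0.02458627 1.20270601] [ 0.19982705  0.02223562 -0.97957885]
{'time_s': 0.1, 'qpos': array([ 1.46509993e+00,  3.59326662e-01,  1.11923378e-02, -2.97523494e-04,
       -1.22409386e+00, -2.88089219e-01]), 'dq': array([-9.40236268e-05, -1.79361595e-03,  1.01668388e-03,  1.66264687e-03,
       -4.19765557e-04,  9.46886549e-04]), 'joint_efforts': array([-6.09961789e-04, -5.84768987e+01,  2.94105005e+01,  6.95432827e+00,
       -3.22952197e-03,  1.06300070e-05]), 'eef_pos': array([0.25886127, 0.62295075, 0.2304702 ]), 'tcp_rot': array([ 1.66599186,  1.5693374 , -1.86948771]), 'ft_force': array([ 0.51793889, -0.12481005,  0.11521477]), 'wrist_torque': array([-0.00354231, -0.04498839,  0.01400158]), 'opening': 0.08540824513054646}
```

View pics/scene.png

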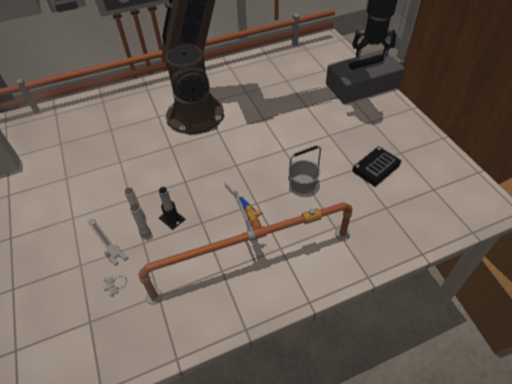

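View pics/top.png

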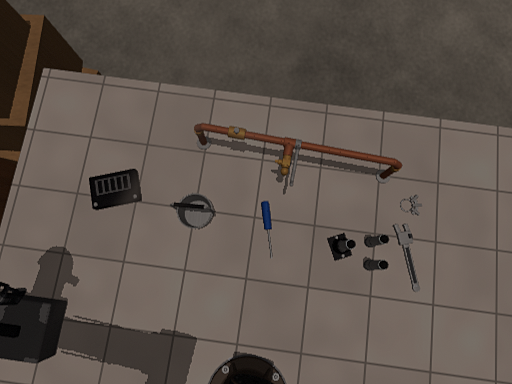

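The picture shows the pail at top (195,210) and the rig from (200,130) to (397,163). The hook is near (290,170). Torch-like candidates in the top view are (345,244), standing in the black holder, (378,240) and (376,265). Left is +y, which is image left, so I choose (345,244). I'll check it in close crops.

```bash
python3 - <<'E'
from h import *
s=cv2.imread("pics/scene.png");t=cv2.imread("pics/top.png")
z=lambda i,x,y,w,h:cv2.resize(i[y:y+h,x:x+w],(400,300),interpolation=cv2.INTER_CUBIC)
o=np.vstack([np.hstack([z(t,160,180,80,60),z(t,240,120,100,75)]),np.hstack([z(t,320,220,80,60),z(s,220,140,120,90)])])
cv2.imwrite("pics/crop1.png",o)
S,T=load("scene"),load("top")
for im,n in((s,"s"),(t,"t")):
    hsv=cv2.cvtColor(im,cv2.COLOR_BGR2HSV)
    m=cv2.inRange(hsv,(0,110,50),(14,255,255))
    k,l,st,c=cv2.connectedComponentsWithStats(m)
    print(n,[(st[i].tolist()) for i in range(1,k) if st[i,4]>60])
E
```

```text
s [[399, 0, 113, 184, 14571], [299, 9, 35, 14, 188], [25, 11, 143, 85, 1951], [205, 18, 90, 27, 523], [299, 22, 34, 13, 183], [203, 31, 91, 28, 509], [0, 85, 19, 9, 90], [320, 203, 32, 13, 219], [250, 214, 55, 24, 451], [340, 217, 9, 19, 95], [139, 233, 110, 47, 775], [488, 234, 24, 40, 353], [456, 262, 56, 89, 964]]
t [[0, 14, 44, 112, 1631], [82, 67, 16, 7, 65], [194, 123, 35, 12, 227], [244, 131, 52, 25, 439], [301, 142, 101, 27, 683], [0, 150, 20, 12, 171]]
```

View pics/crop1.png

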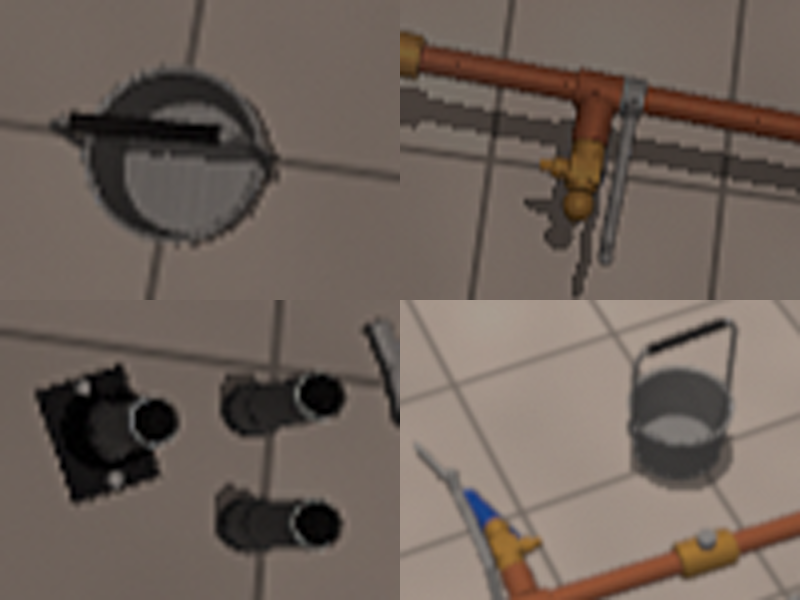

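Crop 1 shows:
- **Pail:** the grip bar runs from top (173.6,205.4) to (203.6,206.6).
- **Hook:** it runs from (298,144) at the pipe to its tip at (291.5,183.8), with the cock on its +y side.
- **Torch:** it stands in the foot-mounted holder, with its tail at top (351,244). The two lookalikes stand free.

```bash
python3 - <<'E'
from h import *
S,T=load("scene"),load("top")
np.set_printoptions(precision=4,suppress=True)
a=plane(T,173.6,205.4,.171);b=plane(T,203.6,206.6,.171);print("bar",a,b,(a+b)/2,np.linalg.norm(a-b),np.arctan2(*(a-b)[[0,1]]))
a=plane(S,295,155,.165);b=plane(S,317.5,146.9,.165);print("bar scene",a,b,(a+b)/2)
print("bar tri",tri(T,(188.6,206),S,(306.2,151)))
# pipe centreline via mask columns, top at z~.169
hsv=cv2.cvtColor(T[0],cv2.COLOR_BGR2HSV);m=cv2.inRange(hsv,(0,110,50),(14,255,255))
pts=[]
for u in list(range(250,278))+list(range(308,385)):
    v=np.nonzero(m[120:180,u])[0]
    if len(v)>3: pts.append(plane(T,u,120+np.median(v),.165))
pts=np.array(pts);p=np.polyfit(pts[:,1],pts[:,0],1);print("pipe x=",p,"res",np.std(np.polyval(p,pts[:,1])-pts[:,0]))
yaw=np.arctan(-p[0]);print("yaw",yaw,np.degrees(yaw))
tip=plane(T,291.5,183.75,.201);cl=plane(T,298.25,143.75,.196)
ey=np.array([-np.sin(yaw),np.cos(yaw)]);ex=np.array([np.cos(yaw),np.sin(yaw)])
for n,q in(("tip",tip),("clamp",cl)):
    x0=np.array([p[1],0]);d=(q[:2]-x0);print(n,q,"dx",d@ex,"dy",d@ey)
y0=((tip[:2]-x0)@ey+(cl[:2]-x0)@ey)/2
# x0 on the line
O=x0+y0*ey;print("rig origin",O)
for n,l in(("seat",(-.111,0,.189)),("spout",(-.086,.024,.136)),("tip",(-.13,0,.201))):
    P=np.r_[O+l[0]*ex+l[1]*ey,l[2]];print(n,P,"top",proj(T,P),"scene",proj(S,P))
tt=plane(T,351,244,.155);print("torch tail",tt,"scene px",proj(S,tt))
E
```

```text
bar [0.5116 0.2711 0.171 ] [0.5195 0.1883 0.171 ] [0.5156 0.2297 0.171 ] 0.083103338858469 -0.09463828949573445
bar scene [0.5223 0.1943 0.165 ] [0.5195 0.276  0.165 ] [0.5209 0.2351 0.165 ]
bar tri [0.5176 0.234  0.1613]
pipe x= [0.0565 0.74  ] res 0.0007697371447203242
yaw -0.05643477149496097 -3.233474224446467
tip [ 0.6097 -0.0432  0.201 ] dx -0.12765387408424503 dy -0.05043181415151779
clamp [ 0.7271 -0.0489  0.196 ] dx -0.010092457046988442 dy -0.049594297682906116
rig origin [ 0.7372 -0.0499]
seat [ 0.6264 -0.0437  0.189 ] top [291.9787 178.8591] scene [235.9608 197.9875]
spout [ 0.6527 -0.0211  0.136 ] top [283.6154 173.2132] scene [247.7228 213.3326]
tip [ 0.6074 -0.0426  0.201 ] top [291.2005 184.5486] scene [233.6247 190.4457]
torch tail [ 0.4734 -0.2287  0.155 ] scene px [160.9619 188.4306]
```

```bash
cat >> h.py <<'E'
np.set_printoptions(precision=4,suppress=True)
def togo(P,jaw=None):
    """remaining shift in tool axes (cm) and spin (deg) to put the TCP at P with jaw (tool y) heading `jaw` rad"""
    st=ctrl.state();R=Rn.from_euler('xyz',st["tcp_rot"]).as_matrix()
    print("t",round(st["time_s"],2),"tcp",st["eef_pos"],"open",st["opening"],"F",st["ft_force"],"q",st["qpos"])
    print("R cols x,y,z:",R.T.tolist() if 0 else R.T.round(3))
    h=np.arctan2(R[1,1],R[0,1]);print("jaw heading deg",np.degrees(h))
    print("shift cm",100*R.T@(np.array(P)-st["eef_pos"]))
    if jaw is not None:
        s=-np.degrees(jaw-h); print("spin deg",(s+180)%360-180,"or jaw flipped",(s+360)%360-180)
E
python3 - <<'E'
from h import *
b=np.array([.517,.231]);a=.085
bar=np.array([-np.sin(a),np.cos(a)])
g=b-.025*bar
print(g); togo([*g,.26],a)
E
```

```text
[0.5191 0.2061]
t 0.1 tcp [0.2589 0.623  0.2305] open 0.08540824513054646 F [ 0.5179 -0.1248  0.1152] q [ 1.4651  0.3593  0.0112 -0.0003 -1.2241 -0.2881]
R cols x,y,z: [[-0.    -0.001 -1.   ]
 [-0.384 -0.923  0.001]
 [-0.923  0.384 -0.   ]]
jaw heading deg -112.56806355324274
shift cm [ -2.906   28.5098 -40.0319]
spin deg -117.43820481185475 or jaw flipped 62.561795188145254
```

Emit:
move_arm(
  moves=[
    [[-0.5,2.3,-3.25,0],[-0.5,2.3,-3.25,0],[-0.5,2.3,-3.25,0],[-0.3,2.3,-3.25,0],[-0.3,2.3,-3.25,0],[-0.3,2.3,-3.25,0],[-0.2,2.3,-3.25,0],[-0.1,2.3,-3.25,0],[0,2.3,-3.25,0],[0,2.3,-3.25,0]],
  ],
  jaw=-1,
  force=80,
)

```text
time_s: 0.93
eef_pos: [0.4733, 0.2763, 0.254]
tcp_rot: [1.59, 1.561, -1.934]
ft_force: [0.6, -0.2, -0.5]
opening: 0.0854
```

Emit:
move_arm(
  moves=[
    [[0,2.5,-3.3,0],[0,0,0,7.1],[0,0,0,7.1],[0,0,0,7.1],[0,0,0,7.1],[0,0,0,7.1],[0,0,0,7.1],[0,0,0,7.1],[0,0,0,7.1],[0,0,0,6]],
  ],
)

```text
time_s: 1.77
eef_pos: [0.4965, 0.2286, 0.2512]
tcp_rot: [2.471, 1.554, -2.166]
ft_force: [0.9, 0.7, 0.7]
opening: 0.0857
```

```bash
python3 - <<'E'
from h import *
togo([.5191,.2061,.26],.085)
c=snap("wrist","w1.png");print(-c[2].T@c[3]);print("exp bar ends",[proj(c,p) for p in([.5134,.2728,.165],[.5206,.1892,.165])])
E
```

```text
t 1.77 tcp [0.4965 0.2286 0.2512] open 0.08572544517524502 F [0.8779 0.7402 0.6821] q [ 0.7922  0.1435 -0.2327  0.0032 -1.2107 -0.7177]
R cols x,y,z: [[-0.009 -0.014 -1.   ]
 [-0.997 -0.075  0.01 ]
 [-0.076  0.997 -0.013]]
jaw heading deg -175.6701015394561
shift cm [-0.8681 -2.0734 -2.4246]
spin deg 179.4597572019319 or jaw flipped -0.5402427980681068
[0.5043 0.1618 0.3946]
exp bar ends [array([238.7543, 236.9651]), array([235.829 , 147.5452])]
```

View pics/w1.png

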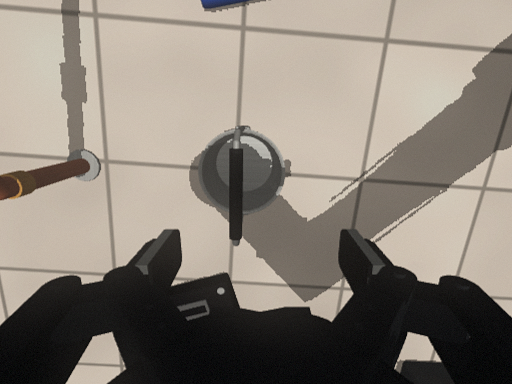

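The wrist view shows the black bar from (236,148) to (236,241), between and ahead of the fingers, close to the prediction.

```bash
python3 - <<'E'
from h import *
c=load("w1")
im=c[0][140:250,215:260].max(2)<45
ys,xs=np.nonzero(im);f=np.polyfit(ys,xs,1)
print(ys.min()+140,ys.max()+140,[np.median(xs[ys==y])+215 for y in(12,40,70,95)])
v0,v1=ys.min()+140,ys.max()+140
a=plane(c,np.polyval(f,v0-140)+215,v0,.166);b=plane(c,np.polyval(f,v1-140)+215,v1,.166)
m=(a+b)/2;d=(b-a)/np.linalg.norm(b-a);h=np.arctan2(-d[0],d[1]);print(a,b,m,np.linalg.norm(b-a),"yaw",h)
g=m[:2]-.025*d[:2];print(g);togo([*g,.25],h)
togo([*g,.146],h)
E
```

```text
149 239 [np.float64(236.5), np.float64(236.0), np.float64(235.5), np.float64(235.0)]
[0.5203 0.1903 0.166 ] [0.5166 0.2746 0.166 ] [0.5184 0.2325 0.166 ] 0.08441071140766888 yaw 0.043827079349394504
[0.5195 0.2075]
t 1.82 tcp [0.4964 0.2286 0.2512] open 0.08530791984462846 F [ 0.8221  0.1367 -0.2548] q [ 0.7922  0.1435 -0.2328  0.0031 -1.2107 -0.7249]
R cols x,y,z: [[-0.009 -0.014 -1.   ]
 [-0.998 -0.068  0.01 ]
 [-0.068  0.998 -0.013]]
jaw heading deg -176.0852695582965
shift cm [ 0.1224 -2.1619 -2.2593]
spin deg -178.59637623340174 or jaw flipped 1.4036237665982583
t 1.82 tcp [0.4964 0.2286 0.2512] open 0.08530791984462846 F [ 0.8221  0.1367 -0.2548] q [ 0.7922  0.1435 -0.2328  0.0031 -1.2107 -0.7249]
R cols x,y,z: [[-0.009 -0.014 -1.   ]
 [-0.998 -0.068  0.01 ]
 [-0.068  0.998 -0.013]]
jaw heading deg -176.0852695582965
shift cm [10.521  -2.2684 -2.1254]
spin deg -178.59637623340174 or jaw flipped 1.4036237665982583
```

Emit:
move_arm(
  moves=[
    [[0,-1.2,-1.2,1.4],[0,-1,-1,0],[2,0,0,0],[2,0,0,0],[2,0,0,0],[1.5,0,0,0],[1,0,0,0],[1,0,0,0],[0.5,0,0,0],[0,0,0,0]],
  ],
)

```text
time_s: 2.65
eef_pos: [0.5195, 0.2054, 0.1464]
tcp_rot: [2.461, 1.554, -2.186]
ft_force: [-0.2, -0.4, -0.1]
opening: 0.0857
```

```bash
python3 - <<'E'
from h import *
togo([.5195,.2075,.146],.044)
E
```

```text
t 2.65 tcp [0.5195 0.2054 0.1464] open 0.08572191772318728 F [-0.1832 -0.4265 -0.1097] q [ 0.7296  0.2483 -0.3549  0.0044 -0.9835 -0.6669]
R cols x,y,z: [[-0.009 -0.013 -1.   ]
 [-0.998 -0.065  0.01 ]
 [-0.065  0.998 -0.013]]
jaw heading deg -176.2706508447399
shift cm [ 0.0363 -0.0151  0.2121]
spin deg -178.7916651433155 or jaw flipped 1.2083348566845018
```

Emit:
move_arm(
  moves=[
    [[0,0,0.2,1],[0,0,0,0],[0,0,0,0],[0,0,0,0],[0,0,0,0],[0,0,0,0],[0,0,0,0],[0,0,0,0],[0,0,0,0],[0,0,0,0]],
  ],
  jaw=1,
  force=90,
)

```text
time_s: 3.48
eef_pos: [0.5207, 0.2089, 0.1498]
tcp_rot: [2.624, 1.559, -2.041]
ft_force: [-0.3, -0.8, -0.2]
opening: 0.0092
```

Emit:
move_arm(
  moves=[
    [[-0.5,0,0,0],[-1,0,0,0],[-1,0,0,0],[-1,0,0,0],[-1,0,0,0],[-1,0,0,0],[-0.2,0,0,0],[0,0,0,0],[0,0,0,0],[0,0,0,0]],
  ],
)

```text
time_s: 4.32
eef_pos: [0.5209, 0.2095, 0.214]
tcp_rot: [2.62, 1.56, -2.045]
ft_force: [0.3, -0.6, -1.7]
opening: 0.0086
```

```bash
python3 - <<'E'
from h import *
# target standoff: bar middle 60 mm out from tip
y=-.0564;ex=np.array([np.cos(y),np.sin(y)]);ey=np.array([-np.sin(y),np.cos(y)]);O=np.array([.7372,-.0499])
togo([*(O-.20*ex-.025*ey),.202],y)
E
```

```text
t 4.32 tcp [0.5209 0.2095 0.214 ] open 0.008641718287493003 F [ 0.2746 -0.5738 -1.7059] q [ 0.7337  0.19   -0.2631  0.0041 -1.1274 -0.688 ]
R cols x,y,z: [[-0.005 -0.009 -1.   ]
 [-0.999 -0.047  0.005]
 [-0.047  0.999 -0.009]]
jaw heading deg -177.28185781787187
shift cm [  1.4493  -0.2329 -27.3395]
spin deg -174.050375853334 or jaw flipped 5.949624146665997
```

```bash
python3 - <<'E'
from h import *
c=snap("wrist","w2.png");s=snap("scene","s2.png")
o=np.hstack([c[0][80:380,100:412],cv2.resize(s[0][80:230,200:400],(400,300))]);cv2.imwrite("pics/c2.png",o)
print(ctrl.state()["eef_pos"],ctrl.state()["ft_force"])
E
```

```text
[0.5208 0.2094 0.2137] [ 0.7866 -0.5843 -2.6731]
```

View pics/c2.png

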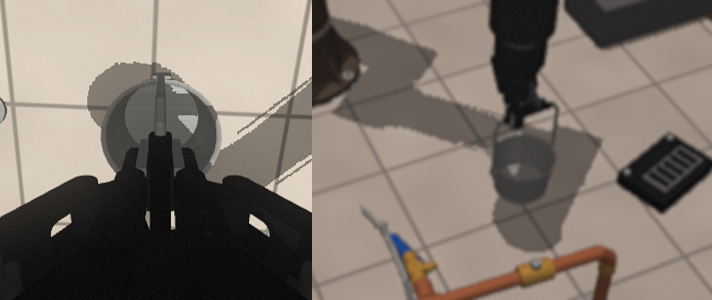

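Emit:
move_arm(
  moves=[
    [[0,0,-1.5,0],[0.1,0,-3,0],[0.2,0,-3.5,0],[0.2,0,-3.7,0],[0.2,0,-3.8,0],[0.2,0,-3.7,0],[0.2,0,-3.5,0],[0.1,0,-3,0],[0,0,-1.5,3],[0,0,0,3]],
  ],
)

```text
time_s: 5.25
eef_pos: [0.5307, -0.0761, 0.1989]
tcp_rot: [2.405, 1.552, -2.361]
ft_force: [0.8, 0.3, -1.8]
opening: 0.0084
```

```bash
python3 - <<'E'
from h import *
y=-.0564;ex=np.array([np.cos(y),np.sin(y)]);ey=np.array([-np.sin(y),np.cos(y)]);O=np.array([.7372,-.0499])
togo([*(O-.20*ex-.025*ey),.202],y)
c=snap("wrist","w3.png")
for n,l in(("seat",(-.111,0,.189)),("tip",(-.13,0,.201)),("root",(-.02,0,.196)),("spout",(-.086,.024,.136))):
    print(n,proj(c,np.r_[O+l[0]*ex+l[1]*ey,l[2]]))
E
```

```text
t 5.25 tcp [ 0.5307 -0.0761  0.1989] open 0.008427602363951299 F [ 0.7945  0.2994 -1.8493] q [ 0.2306  0.1623 -0.3375  0.0109 -1.0868 -0.2888]
R cols x,y,z: [[-0.013 -0.013 -1.   ]
 [-0.999  0.053  0.012]
 [ 0.053  0.999 -0.014]]
jaw heading deg 176.95027679053973
shift cm [-0.3294 -0.4718  1.2764]
spin deg -179.81824124492243 or jaw flipped 0.181758755077567
seat [118.4953 281.0367]
tip [139.8406 292.6621]
root [-33.3521 288.2622]
spout [123.8647 268.767 ]
```

View pics/w3.png

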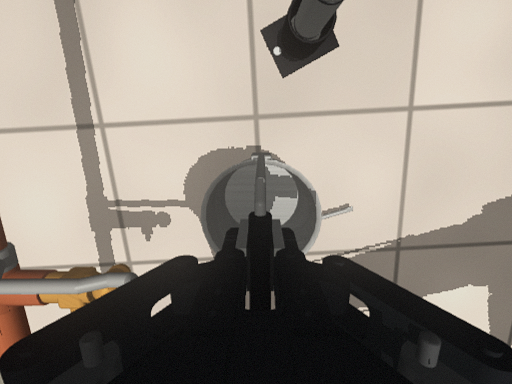

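The wrist view shows the pail level in the grip. The hook comes in at row 287, running from (0,287) to about (130,277), as predicted. The holder and torch are at (310,25).

Emit:
move_arm(
  moves=[
    [[-0.3,-0.4,1.2,0],[-0.1,-0.5,0,0],[0,-1,0,0],[0,-1.5,0,0],[0,-1.5,0,0],[0,-1.5,0,0],[0,-1.2,0,0],[0,-1,0,0],[0,-0.5,0,0],[0,0,0,0]],
  ],
)

```text
time_s: 6.13
eef_pos: [0.6306, -0.0631, 0.1992]
tcp_rot: [2.337, 1.551, -2.416]
ft_force: [0.2, -0.5, -2.6]
opening: 0.009
```

```bash
python3 - <<'E'
from h import *
y=-.0564;ex=np.array([np.cos(y),np.sin(y)]);ey=np.array([-np.sin(y),np.cos(y)]);O=np.array([.7372,-.0499])
togo([*(O-.111*ex-.025*ey),.18],y)
c=snap("wrist","w4.png");s=snap("scene","s4.png")
o=np.hstack([c[0][100:384,0:400],cv2.resize(s[0][160:260,190:310],(400,284),interpolation=cv2.INTER_CUBIC)]);cv2.imwrite("pics/c4.png",o)
E
```

```text
t 6.13 tcp [ 0.6306 -0.0631  0.1992] open 0.008952464049195984 F [ 0.2347 -0.5181 -2.5629] q [ 0.2137  0.321  -0.123   0.0107 -1.1443 -0.2582]
R cols x,y,z: [[-0.015 -0.013 -1.   ]
 [-0.999  0.04   0.014]
 [ 0.04   0.999 -0.014]]
jaw heading deg 177.70746263347243
shift cm [ 1.934   0.5115 -0.5424]
spin deg -179.06105540198973 or jaw flipped 0.9389445980102664
```

View pics/c4.png

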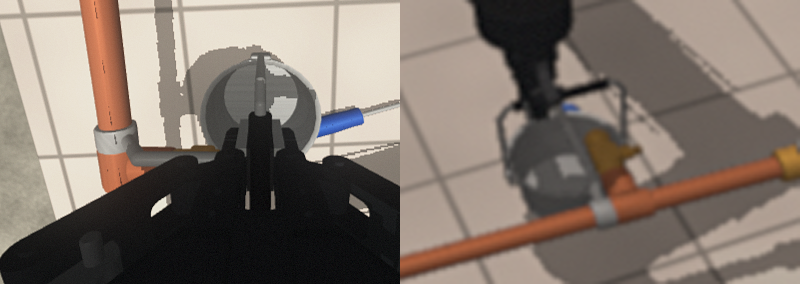

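The left view shows the pail under the hook's line with nothing touching. In the right view the bar runs from (500,105) to (605,85) over the hook. I'll correct 5 mm back and 5 mm sideways, then lower.

Emit:
move_arm(
  moves=[
    [[0,0.25,-0.3,0.5],[0,0.2,-0.2,0.4],[0.4,0,0,0],[0.4,0,0,0],[0.4,0,0,0],[0.3,0,0,0],[0.2,0,0,0],[0,0,0,0],[0,0,0,0],[0,0,0,0]],
  ],
)

```text
time_s: 7.07
eef_pos: [0.6212, -0.0686, 0.1814]
tcp_rot: [2.314, 1.551, -2.456]
ft_force: [0.2, 0.2, -2.1]
opening: 0.0091
```

```bash
python3 - <<'E'
from h import *
y=-.0564;ex=np.array([np.cos(y),np.sin(y)]);ey=np.array([-np.sin(y),np.cos(y)]);O=np.array([.7372,-.0499])
togo([*(O-.111*ex-.025*ey),.18],y)
E
```

```text
t 7.07 tcp [ 0.6212 -0.0686  0.1814] open 0.009077687228660397 F [ 0.2449  0.1609 -2.1063] q [ 0.2076  0.3205 -0.1661  0.0102 -1.1017 -0.2692]
R cols x,y,z: [[-0.015 -0.013 -1.   ]
 [-0.998  0.057  0.015]
 [ 0.057  0.998 -0.013]]
jaw heading deg 176.73216988790432
shift cm [ 0.1386 -0.3809  0.0266]
spin deg 179.96365185244218 or jaw flipped -0.036348147557873745
```

Emit:
move_arm(
  moves=[
    [[-0.1,-0.2,0,0],[0,-0.15,0,0],[0.15,0,0,0],[0.15,0,0,0],[0.1,0,0,0],[0.1,0,0,0],[0.1,0,0,0],[0,0,0,0],[0,0,0,0],[0,0,0,0]],
  ],
)

```text
time_s: 7.9
eef_pos: [0.6259, -0.0689, 0.179]
tcp_rot: [2.446, 1.553, -2.322]
ft_force: [-1.5, 0.0, -0.6]
opening: 0.009
```

```bash
python3 - <<'E'
from h import *
y=-.0564;ex=np.array([np.cos(y),np.sin(y)]);ey=np.array([-np.sin(y),np.cos(y)]);O=np.array([.7372,-.0499])
togo([*(O-.111*ex-.025*ey),.18],y)
E
```

```text
t 7.9 tcp [ 0.6259 -0.0689  0.179 ] open 0.009021388096039994 F [-1.5199  0.0245 -0.5923] q [ 0.2062  0.3279 -0.1617  0.0114 -1.0956 -0.2673]
R cols x,y,z: [[-0.012 -0.013 -1.   ]
 [-0.998  0.056  0.011]
 [ 0.056  0.998 -0.013]]
jaw heading deg 176.79427354551314
shift cm [-0.0987  0.0989  0.0203]
spin deg -179.974244489949 or jaw flipped 0.025755510050998964
```

Emit:
move_arm(
  moves=[
    [[0.1,0.05,0,0],[0.1,0,0,0],[0.1,0,0,0],[0.1,0,0,0],[0,0,0,0],[0,0,0,0],[0,0,0,0],[0,0,0,0],[0,0,0,0],[0,0,0,0]],
  ],
)

```text
time_s: 8.73
eef_pos: [0.6261, -0.0689, 0.1786]
tcp_rot: [2.661, 1.555, -2.106]
ft_force: [-2.2, 0.6, 3.1]
opening: 0.0091
```

```bash
python3 - <<'E'
from h import *
y=-.0564;ex=np.array([np.cos(y),np.sin(y)]);ey=np.array([-np.sin(y),np.cos(y)]);O=np.array([.7372,-.0499])
togo([*(O-.111*ex-.025*ey),.18],y)
s=snap("scene","s5.png");w=snap("wrist","w5.png")
o=np.hstack([w[0][100:384,0:400],cv2.resize(s[0][160:260,190:310],(400,284),interpolation=cv2.INTER_CUBIC)]);cv2.imwrite("pics/c5.png",o)
E
```

```text
t 8.73 tcp [ 0.6261 -0.0689  0.1786] open 0.009101198058211819 F [-2.2283  0.6319  3.1496] q [ 0.2068  0.3261 -0.1659  0.0129 -1.0892 -0.2674]
R cols x,y,z: [[-0.008 -0.013 -1.   ]
 [-0.998  0.055  0.007]
 [ 0.054  0.998 -0.014]]
jaw heading deg 176.8743956138799
shift cm [-0.1408  0.1163  0.0252]
spin deg -179.89412242158227 or jaw flipped 0.10587757841767598
```

View pics/c5.png

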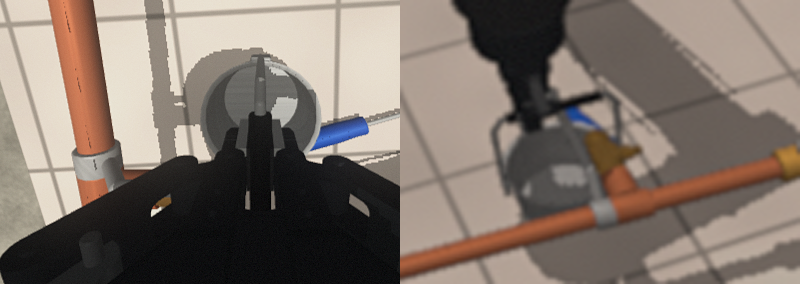

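The wrist force has turned upward, so the bar rests in the seat. In the right view the hook passes under the bar at about (562,105), and the pail sits under the cock. I'll ease back 1 mm and release.

Emit:
move_arm(
  moves=[
    [[0,0.1,0,0],[0,0,0,0],[0,0,0,0],[0,0,0,0],[0,0,0,0],[0,0,0,0],[0,0,0,0],[0,0,0,0],[0,0,0,0],[0,0,0,0]],
  ],
)

```text
time_s: 9.67
eef_pos: [0.626, -0.0689, 0.1787]
tcp_rot: [2.765, 1.556, -2.002]
ft_force: [-1.0, 0.3, 1.6]
opening: 0.0091
```

Emit:
move_arm(
  moves=[
    [[0,0,0,0],[0,0,0,0],[0,0,0,0],[0,0,0,0],[0,0,0,0],[0,0,0,0],[-0.5,0,0,0],[-1,0,0,0],[-1,0,0,0],[-1,0,0,0]],
  ],
  jaw=0,
)

```text
time_s: 10.5
eef_pos: [0.6247, -0.0687, 0.213]
tcp_rot: [2.486, 1.552, -2.282]
ft_force: [0.6, 0.5, -0.5]
opening: 0.0424
```

Emit:
move_arm(
  moves=[
    [[-2,0,0,0],[-2,0,0,0],[-2,0,0,0],[-2,0,0,0],[-1,0,0,0],[0,2,0,0],[0,4,0,0],[0,4,0,0],[0,3,0,0],[0,0,0,0]],
  ],
)

```text
time_s: 11.33
eef_pos: [0.4937, -0.0606, 0.3185]
tcp_rot: [3.135, 1.558, -1.634]
ft_force: [0.1, -0.2, -1.0]
opening: 0.0427
```

```bash
python3 - <<'E'
from h import *
togo([.4734,-.2287,.23],np.pi)
s=snap("scene","s6.png");t=snap("top","t6.png");w=snap("wrist","w6.png")
z=lambda i,x,y,w,h:cv2.resize(i[y:y+h,x:x+w],(400,300),interpolation=cv2.INTER_CUBIC)
cv2.imwrite("pics/c6.png",np.vstack([np.hstack([z(s[0],190,160,120,90),z(t[0],240,120,100,75)]),np.hstack([cv2.resize(w[0],(400,300)),z(t[0],320,220,80,60)])]))
print("torch tail in wrist",proj(w,[.4734,-.2287,.155]))
E
```

```text
t 11.33 tcp [ 0.4937 -0.0606  0.3185] open 0.042684657266318086 F [ 0.1378 -0.2061 -1.03  ] q [ 0.2836  0.0131 -0.2284  0.0125 -1.3337 -0.3427]
R cols x,y,z: [[-0.001 -0.013 -1.   ]
 [-0.998  0.056  0.   ]
 [ 0.056  0.998 -0.013]]
jaw heading deg 176.78185678559018
shift cm [  9.0689   1.0785 -16.7796]
spin deg -3.218143214409821 or jaw flipped 176.78185678559015
torch tail in wrist [275.4459  12.3712]
```

View pics/c6.png

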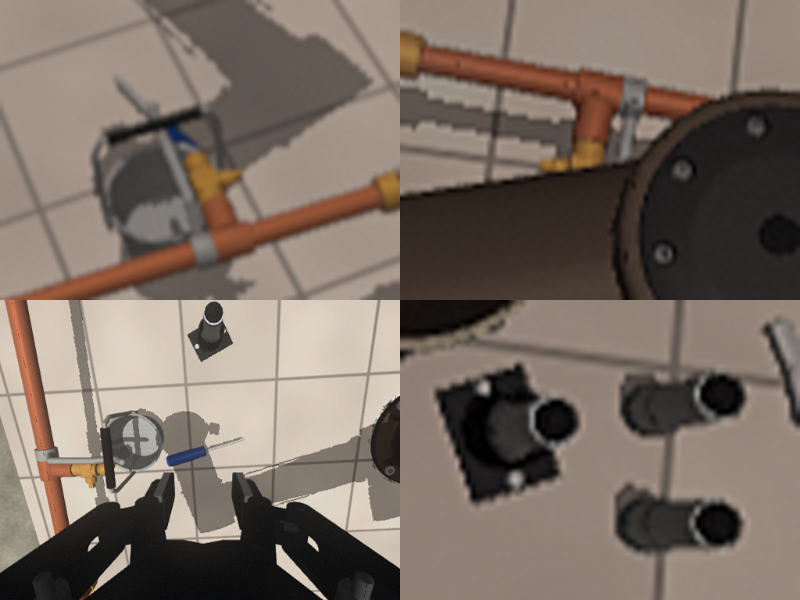

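The pail hangs on the hook, with its bar across the seat and its mouth under the cock. The torch tail is at wrist (271,15), and the lookalikes are untouched. Now I'll refine the torch position.

```bash
python3 - <<'E'
from h import *
w=load("w6");t=load("top")
g=cv2.cvtColor(w[0],cv2.COLOR_BGR2GRAY)
r=g[0:45,245:300];m=(r<40).astype(np.uint8)
k,l,st,c=cv2.connectedComponentsWithStats(m);print([(st[i].tolist(),c[i]+[245,0]) for i in range(1,k) if st[i,4]>20])
P=plane(w,271.4,15.5,.155);print(P,tri(w,(271.4,15.5),t,(351,244)))
togo([P[0],P[1],.24],np.pi)
E
```

```text
[]
[ 0.4776 -0.2261  0.155 ] [ 0.476  -0.2358  0.125 ]
t 11.48 tcp [ 0.498  -0.0604  0.318 ] open 0.04238223636571522 F [-0.2537 -0.7049  0.4879] q [ 0.2822  0.0208 -0.2221  0.0134 -1.3324 -0.3412]
R cols x,y,z: [[-0.001 -0.014 -1.   ]
 [-0.998  0.056 -0.   ]
 [ 0.056  0.998 -0.014]]
jaw heading deg 176.8023368461039
shift cm [  8.0279   1.1066 -16.5525]
spin deg -3.1976631538960874 or jaw flipped 176.8023368461039
```

Emit:
move_arm(
  moves=[
    [[0.5,0.2,-2.5,-1.6],[1,0.2,-2.5,-1.6],[1,0.2,-2.5,0],[1,0.2,-2.5,0],[1,0.2,-2,0],[1,0.1,-2,0],[1,0.1,-1.5,0],[1,0,-1,0],[0,0,0,0],[0,0,0,0]],
  ],
  jaw=-1,
)

```text
time_s: 12.32
eef_pos: [0.4936, -0.2347, 0.2388]
tcp_rot: [2.788, 1.557, -1.921]
ft_force: [-1.0, -0.0, -0.0]
opening: 0.0854
```

```bash
python3 - <<'E'
from h import *
togo([.476,-.2287,.24],np.pi)
w=snap("wrist","w7.png");print(proj(w,[.476,-.2287,.155]))
print(proj(w,[.476,-.2187,.155]),proj(w,[.486,-.2287,.155]))
cv2.imwrite("pics/c7.png",cv2.resize(w[0][60:300,100:420],(800,600)))
E
```

```text
t 12.32 tcp [ 0.4936 -0.2347  0.2388] open 0.08541549280971848 F [-0.9743 -0.0498 -0.0264] q [-0.0754  0.1418 -0.2684  0.0146 -1.1644  0.0734]
R cols x,y,z: [[-0.005 -0.013 -1.   ]
 [-1.    -0.004  0.005]
 [-0.004  1.    -0.013]]
jaw heading deg -179.78539886617364
shift cm [-0.1208  1.7578  0.6019]
spin deg 0.21460113382630652 or jaw flipped -179.7853988661737
[280.3233 200.4354]
[280.0544 210.9265] [269.2005 200.4025]
```

View pics/c7.png

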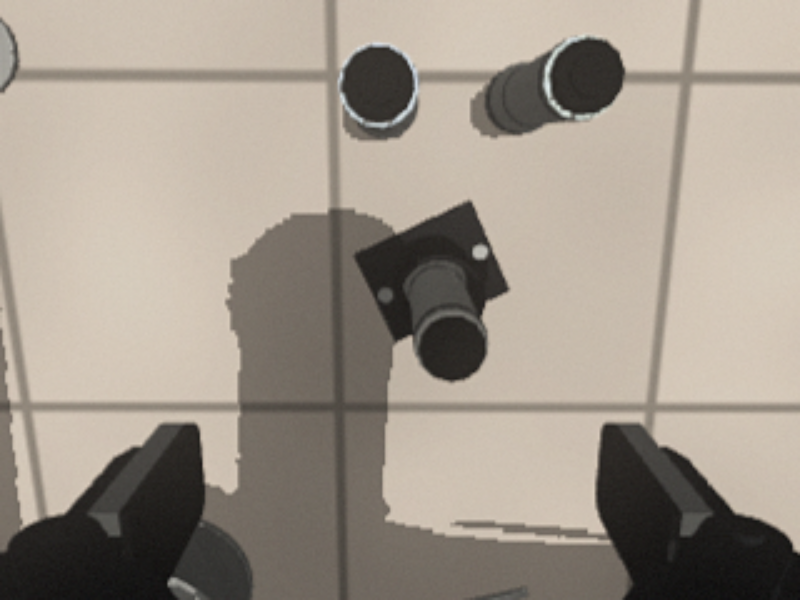

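The view shows the chosen torch's tail at original pixel (280.4,197.2), so the torch is at (0.476, -0.232). The lookalikes are clear of the fingers, further to -y.

Emit:
move_arm(
  moves=[
    [[0,0.9,0.2,0],[0,0.85,0.1,0],[2,0,0,0],[2.5,0,0,0],[2.5,0,0,0],[2.5,0,0,0],[2,0,0,0],[1.5,0,0,0],[0.8,0,0,0],[0,0,0,0]],
  ],
)

```text
time_s: 13.2
eef_pos: [0.4756, -0.2269, 0.105]
tcp_rot: [-2.458, 1.551, -0.874]
ft_force: [0.5, 0.5, 0.6]
opening: 0.0854
```

```bash
python3 - <<'E'
from h import *
togo([.476,-.2318,.099],np.pi)
E
```

```text
t 13.2 tcp [ 0.4756 -0.2269  0.105 ] open 0.08540490251135825 F [0.502  0.4525 0.6073] q [-0.0619  0.228  -0.5025  0.0191 -0.827   0.0629]
R cols x,y,z: [[ 0.012 -0.015 -1.   ]
 [-1.    -0.014 -0.012]
 [-0.014  1.    -0.015]]
jaw heading deg -179.20367703931456
shift cm [ 0.6048 -0.0278 -0.4843]
spin deg 0.7963229606854156 or jaw flipped -179.20367703931458
```

Emit:
move_arm(
  moves=[
    [[0.3,0,-0.25,0.8],[0.3,0,-0.2,0],[0,0,0,0],[0,0,0,0],[0,0,0,0],[0,0,0,0],[0,0,0,0],[0,0,0,0],[0,0,0,0],[0,0,0,0]],
  ],
  jaw=1,
  force=60,
)

```text
time_s: 14.03
eef_pos: [0.4772, -0.2314, 0.1034]
tcp_rot: [-2.266, 1.547, -0.695]
ft_force: [0.0, -0.0, -1.3]
opening: 0.0269
```

```bash
python3 - <<'E'
from h import *
togo([.476,-.2318,.154],np.pi)
E
```

```text
t 14.03 tcp [ 0.4772 -0.2314  0.1034] open 0.026902878980402212 F [ 0.0416 -0.027  -1.3237] q [-0.0709  0.2319 -0.502   0.0194 -0.8174  0.0572]
R cols x,y,z: [[ 0.019 -0.016 -1.   ]
 [-1.     0.    -0.019]
 [ 0.001  1.    -0.016]]
jaw heading deg 179.97883281861465
shift cm [-5.0634  0.0221 -0.1156]
spin deg -0.02116718138535134 or jaw flipped 179.97883281861465
```

Emit:
move_arm(
  moves=[
    [[-0.5,0,0,0],[-1,0,0,0],[-1,0,0,0],[-1,0,0,0],[-1,0,0,0],[-0.6,0,0,0],[-0.2,0,0,0],[0,0,0,0],[0,0,0,0],[0,0,0,0]],
  ],
)

```text
time_s: 14.87
eef_pos: [0.4772, -0.2307, 0.1645]
tcp_rot: [-2.189, 1.543, -0.618]
ft_force: [-0.0, -1.5, -2.3]
opening: 0.0265
```

```bash
python3 - <<'E'
from h import *
togo([.476,-.2318,.156],np.pi)
E
```

```text
t 14.87 tcp [ 0.4772 -0.2307  0.1645] open 0.02653456945066937 F [-0.0089 -1.5426 -2.2972] q [-0.069   0.1601 -0.4298  0.0179 -0.957   0.0588]
R cols x,y,z: [[ 0.023 -0.016 -1.   ]
 [-1.    -0.    -0.023]
 [ 0.     1.    -0.016]]
jaw heading deg -179.996288933339
shift cm [ 0.8484  0.1394 -0.0976]
spin deg 0.0037110666610260523 or jaw flipped -179.99628893333897
```

Emit:
move_arm(
  moves=[
    [[0.4,0,0,0],[0.35,0,0,0],[0,0,0.5,0],[0,0,0.7,0],[0,0,0.7,0],[0,0,0.7,0],[0.1,0,0.7,0],[0.15,0,0.7,0],[0.15,0,0.7,0],[0,0,0,0]],
  ],
  force=40,
)

```text
time_s: 15.7
eef_pos: [0.4742, -0.1875, 0.1504]
tcp_rot: [-2.729, 1.54, -1.157]
ft_force: [-0.0, -4.0, -0.3]
opening: 0.0267
```

```bash
python3 - <<'E'
from h import *
togo([.477,-.2318+.056,.150],np.pi)
E
```

```text
t 15.7 tcp [ 0.4742 -0.1875  0.1504] open 0.02666782189731166 F [-0.0453 -3.9621 -0.2508] q [ 0.0316  0.1454 -0.4923  0.0359 -0.9219 -0.0519]
R cols x,y,z: [[ 0.012 -0.028 -1.   ]
 [-1.    -0.001 -0.012]
 [-0.001  1.    -0.028]]
jaw heading deg -179.92347759250993
shift cm [ 0.0142 -0.2823  1.1668]
spin deg 0.07652240749007433 or jaw flipped -179.92347759250993
```

Emit:
move_arm(
  moves=[
    [[0,0,0.6,0],[0.1,0,0.7,0],[0.3,0,0.7,0],[0.35,0,0.7,0],[0.4,0,0.7,0],[0.4,0,0.7,0],[0.5,0,0.6,0],[0.5,0,0.6,0],[0.5,0,0.5,0],[0,0,0,0]],
  ],
)

```text
time_s: 16.53
eef_pos: [0.4746, -0.129, 0.1164]
tcp_rot: [-2.809, 1.536, -1.235]
ft_force: [-0.3, -4.0, 2.4]
opening: 0.0267
```

```bash
python3 - <<'E'
from h import *
togo([.477,-.1316,.119],np.pi)
w=snap("wrist","w8.png");s=snap("scene","s8.png");t=snap("top","t8.png")
cv2.imwrite("pics/c8.png",np.hstack([cv2.resize(w[0],(400,300)),cv2.resize(s[0][120:240,90:250],(400,300),interpolation=cv2.INTER_CUBIC)]))
E
```

```text
t 16.53 tcp [ 0.4746 -0.129   0.1164] open 0.026667915192436734 F [-0.3271 -3.9823  2.4397] q [ 0.1634  0.1577 -0.5753  0.0468 -0.8324 -0.1918]
R cols x,y,z: [[ 0.012 -0.033 -0.999]
 [-1.    -0.003 -0.011]
 [-0.003  0.999 -0.033]]
jaw heading deg -179.82102768155062
shift cm [-0.2527 -0.2453 -0.2657]
spin deg 0.17897231844938233 or jaw flipped -179.82102768155062
```

View pics/c8.png

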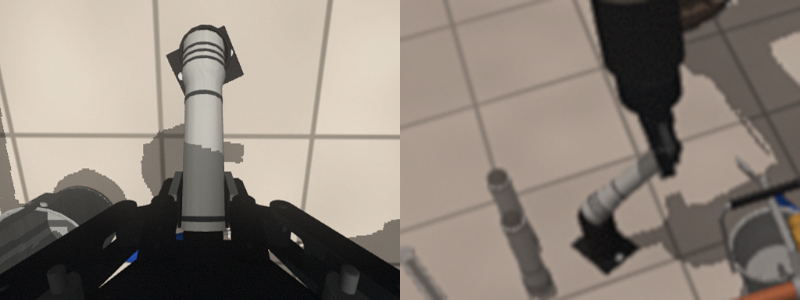

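The torch is now tilted about 60°. Its head rests on the holder rim at wrist crop (205,45), and the lookalikes still stand. I'll grip harder and lift.

Emit:
move_arm(
  moves=[
    [[0,0,0,0],[0,0,0,0],[-0.5,0,0.2,0],[-1,0,0.3,0],[-1.5,0,0.3,0],[-2,0,0.3,0],[-2,0,0,0],[-2,0,0,0],[-2,0,0,0],[-1,0,0,0]],
  ],
  force=110,
)

```text
time_s: 17.52
eef_pos: [0.4701, -0.1112, 0.2422]
tcp_rot: [-2.901, 1.544, -1.332]
ft_force: [0.3, -0.4, -1.8]
opening: 0.0257
```

```bash
python3 - <<'E'
from h import *
togo([.449,-.01,.265],np.radians(266.8))
w=snap("wrist","w9.png");w0=load("w8")
# tilt from image: light torch silhouette axis; print lens end / width rows
g=cv2.cvtColor(w[0],cv2.COLOR_BGR2GRAY);g0=cv2.cvtColor(w0[0],cv2.COLOR_BGR2GRAY)
d=Rn.from_euler('xyz',ctrl.state()["tcp_rot"]).as_matrix();p=ctrl.state()["eef_pos"]
G=p-.019*d[:,0]
for th in(45,50,55,60,65,70):
    a=np.radians(th);ax=d[:,0]*np.cos(a)-d[:,2]*np.sin(a)
    print(th,"band(z=30)",proj(w,G+ax*.0875),"band40",proj(w,G+ax*.0775),"lens",proj(w,G+ax*.1175))
for gg in(g0,g):
    print([int(x) for x in gg[20:200:4,262]])
E
```

```text
t 17.52 tcp [ 0.4701 -0.1112  0.2422] open 0.025736897203159293 F [ 0.3382 -0.4252 -1.7805] q [ 0.1985  0.0221 -0.4002  0.0296 -1.1475 -0.213 ]
R cols x,y,z: [[ 0.006 -0.026 -1.   ]
 [-1.     0.002 -0.006]
 [ 0.002  1.    -0.026]]
jaw heading deg 179.87150801930628
shift cm [-2.5562  2.1158 10.0565]
spin deg -86.92849198069374 or jaw flipped 93.0715080193063
45 band(z=30) [260.4089 123.3879] band40 [260.4416 134.8822] lens [260.3206  92.3931]
50 band(z=30) [260.4557 115.5663] band40 [260.4853 128.1972] lens [260.3749  81.0573]
55 band(z=30) [260.5085 107.9426] band40 [260.5342 121.7966] lens [260.4374  69.5249]
60 band(z=30) [260.5679 100.5696] band40 [260.5886 115.7393] lens [260.5093  57.788 ]
65 band(z=30) [260.6345  93.5157] band40 [260.6492 110.0984] lens [260.5922  45.8472]
70 band(z=30) [260.7091  86.8685] band40 [260.7164 104.9635] lens [260.6879  33.7153]
[205, 205, 203, 55, 46, 191, 191, 193, 179, 93, 200, 56, 196, 71, 196, 194, 193, 191, 195, 192, 190, 190, 189, 190, 74, 159, 192, 193, 192, 193, 193, 194, 195, 196, 194, 195, 192, 193, 194, 194, 193, 190, 196, 114, 118]
[207, 206, 206, 207, 205, 205, 187, 191, 193, 183, 124, 202, 103, 200, 66, 198, 196, 190, 195, 194, 189, 191, 190, 194, 148, 70, 193, 191, 191, 190, 193, 193, 192, 193, 194, 193, 193, 190, 191, 193, 193, 156, 116, 119, 117]
```

```bash
python3 - <<'E'
from h import *
w=load("w9");st=ctrl.state()
d=Rn.from_euler('xyz',st["tcp_rot"]).as_matrix();G=st["eef_pos"]-.019*d[:,0]
for th in(50,54,58,62,66,70):
    a=np.radians(th);ax=d[:,0]*np.cos(a)-d[:,2]*np.sin(a);up=-d[:,0]*np.sin(a)-d[:,2]*np.cos(a)
    print(th,"lens up edge",proj(w,G+ax*.1175+up*.017)[1],"z30",proj(w,G+ax*.0875+up*.017)[1],"z40",proj(w,G+ax*.0775+up*.014)[1],"z45",proj(w,G+ax*.0725+up*.014)[1])
g=cv2.cvtColor(w[0],cv2.COLOR_BGR2GRAY);print(g[38:130,261].tolist())
# width profile
for r in range(44,134,6):
    x=np.nonzero(np.abs(g[r,225:300].astype(int)-205)>6)[0];print(r,x.min()+225 if len(x) else 0,x.max()+225 if len(x) else 0,end=' | ')
E
```

```text
50 lens up edge 60.367192544626526 z30 96.65493131165013 z40 113.5214203648624 z45 120.4199385780463
54 lens up edge 50.72485906607703 z30 90.84401699875129 z40 108.85259444097217 z45 116.32878122633231
58 lens up edge 40.93439273036846 z30 85.27955295937336 z40 104.4913869548672 z45 112.57597719524789
62 lens up edge 31.001940561433205 z30 80.01672691760163 z40 100.49128421203228 z45 109.21459241365929
66 lens up edge 20.94116887004914 z30 75.12247285724513 z40 96.91492608058931 z45 106.30575062010392
70 lens up edge 10.776000866011598 z30 70.6775711606259 z40 93.83528809563892 z45 103.9194496251554
[205, 206, 204, 208, 197, 184, 182, 188, 190, 188, 190, 190, 192, 191, 190, 190, 193, 194, 178, 122, 74, 71, 97, 169, 196, 194, 198, 143, 70, 71, 99, 172, 199, 195, 198, 168, 102, 75, 67, 156, 198, 196, 195, 194, 195, 195, 191, 192, 192, 191, 192, 194, 194, 196, 195, 196, 197, 194, 192, 194, 193, 191, 189, 188, 190, 189, 191, 188, 190, 191, 189, 190, 187, 189, 190, 192, 190, 197, 141, 71, 79, 78, 70, 99, 170, 193, 190, 191, 190, 190, 192, 191]
44 249 271 | 50 240 280 | 56 236 284 | 62 235 286 | 68 231 287 | 74 225 288 | 80 227 288 | 86 230 291 | 92 232 289 | 98 233 288 | 104 228 287 | 110 231 285 | 116 225 284 | 122 230 284 | 128 225 285 |
```

```bash
cat >> h.py <<'E'
SP=np.array([.6527,-.0211,.136])
def aim(th=57.5,D=.12,L=.1175,spin=0):
    st=ctrl.state();R=Rn.from_euler('xyz',st["tcp_rot"]).as_matrix();R2=R@Rn.from_euler('x',spin,degrees=True).as_matrix()
    a=np.radians(th);ax=R2[:,0]*np.cos(a)-R2[:,2]*np.sin(a)
    lens=st["eef_pos"]-.019*R2[:,0]+ax*L
    v=SP-lens;print("axis",ax,"tilt",np.degrees(np.arccos(-ax[2])),"az",np.degrees(np.arctan2(ax[1],ax[0])),"lens",lens,"dist",np.linalg.norm(v),"off-aim deg",np.degrees(np.arccos(ax@v/np.linalg.norm(v))))
    T=SP-ax*(D+L)+.019*R2[:,0];print("target",T);togo(T)
E
python3 -c "
from h import *
aim(spin=-86.9)"
```

```text
axis [ 0.8468 -0.0614 -0.5284] tilt 58.101347498596965 az -4.144779914437047 lens [ 0.5702 -0.1179  0.2006] dist 0.14266510270588564 off-aim deg 46.58527808983923
target [ 0.4518 -0.007   0.2425]
t 17.57 tcp [ 0.4709 -0.1112  0.2437] open 0.025662292829973413 F [ 0.6939 -0.6356  1.7311] q [ 0.1986  0.0209 -0.3983  0.0301 -1.1483 -0.2131]
R cols x,y,z: [[ 0.009 -0.026 -1.   ]
 [-1.     0.002 -0.009]
 [ 0.002  1.    -0.026]]
jaw heading deg 179.88428866947618
shift cm [-0.1725  1.9323 10.4139]
```

Emit:
move_arm(
  moves=[
    [[0,0.4,2,0],[0,0.4,2.5,0],[-0.3,0.4,2.5,0],[-0.3,0.4,2.2,0],[0,0.3,1,0],[0,0,0,-5],[0,0,0,-6.5],[0,0,0,-6.5],[0,0,0,-6.5],[0,0,0,-6.5]],
  ],
)

```text
time_s: 18.4
eef_pos: [0.4478, 0.0009, 0.2493]
tcp_rot: [-3.012, 1.553, -0.886]
ft_force: [-0.1, 0.2, -2.1]
opening: 0.0254
```

Emit:
move_arm(
  moves=[
    [[0,0,0,-6.5],[0,0,0,-6.5],[0,0,0,-6.5],[0,0,0,-6.5],[0,0,0,-6.5],[0,0,0,-6.5],[0,0,0,-6.5],[0,0,0,-6.5],[0,0,0,-4],[0,0,0,0]],
  ],
)

```text
time_s: 19.23
eef_pos: [0.4422, 0.0051, 0.2479]
tcp_rot: [2.425, 1.563, -0.698]
ft_force: [-0.4, -0.3, -2.7]
opening: 0.0257
```

```bash
python3 -c "
from h import *
aim()"
```

```text
axis [ 0.8464  0.0126 -0.5323] tilt 57.83615598275238 az 0.85034837127642 lens [0.5415 0.0067 0.2044] dist 0.13344730617801095 off-aim deg 12.74964472024564
target [ 0.4518 -0.0242  0.2434]
t 19.23 tcp [0.4422 0.0051 0.2479] open 0.025677439779615334 F [-0.4492 -0.3088 -2.6879] q [ 0.4669 -0.0531 -0.4511  0.0078 -1.1697  1.119 ]
R cols x,y,z: [[ 0.006 -0.005 -1.   ]
 [ 0.018 -1.     0.005]
 [-1.    -0.018 -0.006]]
jaw heading deg -88.96583443780439
shift cm [ 0.4703  2.9437 -0.9047]
```

Emit:
move_arm(
  moves=[
    [[0.2,0.6,-0.2,0],[0.2,0.8,-0.2,0],[0,0.7,-0.2,0],[0,0.5,-0.2,0],[0,0.3,0,0],[0,0,0,0],[0,0,0,0],[0,0,0,0],[0,0,0,0],[0,0,0,0]],
  ],
)

```text
time_s: 20.07
eef_pos: [0.4506, -0.0271, 0.2432]
tcp_rot: [2.421, 1.565, -0.715]
ft_force: [-0.2, -0.5, -1.2]
opening: 0.0258
```

```bash
python3 - <<'E'
from h import *
aim()
s=snap("scene","s10.png");w=snap("wrist","w10.png");t=snap("top","t10.png")
z=lambda i,x,y,w,h:cv2.resize(i[y:y+h,x:x+w],(400,300),interpolation=cv2.INTER_CUBIC)
cv2.imwrite("pics/c10.png",np.vstack([np.hstack([z(s[0],170,120,160,120),cv2.resize(w[0],(400,300))]),np.hstack([z(t[0],220,100,160,120),cv2.resize(s[0],(400,300))])]))
print("spout in wrist*.78",proj(w,SP)*.78125,"scene crop",(proj(s,SP)-[170,120])*2.5)
st=ctrl.state();R=Rn.from_euler('xyz',st["tcp_rot"]).as_matrix();a=np.radians(57.5);ax=R[:,0]*np.cos(a)-R[:,2]*np.sin(a);G=st["eef_pos"]-.019*R[:,0]
for n,k in(("lens",.1175),("grasp",0),("tail",-.0325)):print(n,"scene crop",(proj(s,G+k*ax)-[170,120])*2.5,"wrist",proj(w,G+k*ax)*.78125)
E
```

```text
axis [ 0.8457  0.0027 -0.5336] tilt 57.74760200681466 az 0.1841492704110874 lens [ 0.5498 -0.0267  0.1995] dist 0.12099300879681288 off-aim deg 2.5730115032716414
target [ 0.4519 -0.0218  0.2437]
t 20.07 tcp [ 0.4506 -0.0271  0.2432] open 0.02584587033053463 F [-0.1724 -0.5066 -1.2215] q [ 0.3835 -0.0315 -0.4411  0.0056 -1.1586  1.1907]
R cols x,y,z: [[ 0.004 -0.004 -1.   ]
 [ 0.006 -1.     0.004]
 [-1.    -0.006 -0.004]]
jaw heading deg -89.67882837580075
shift cm [-0.0588 -0.5285 -0.1407]
spout in wrist*.78 [197.1878 -50.1605] scene crop [194.332  233.3422]
lens scene crop [154.493  138.0393] wrist [202.3003  51.2584]
grasp scene crop [120.5178  45.4596] wrist [202.1781 197.0259]
tail scene crop [111.2215  20.1279] wrist [202.1329 250.9631]
```

View pics/c10.png

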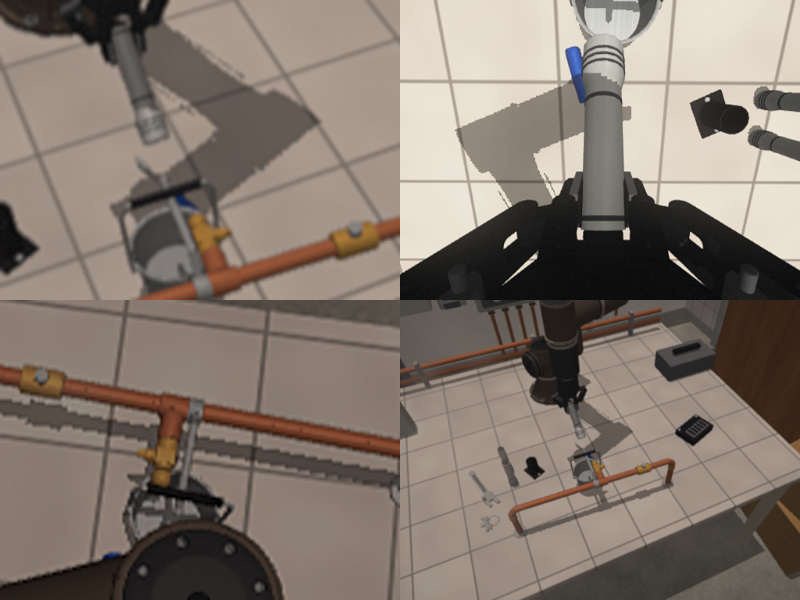

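The last view shows the torch held tilted. Its lens is at scene crop (152,140), against (154,138) predicted. The pail hangs on the hook under the cock, the holder is empty, and the bystanders are in place. I'll make a last 5 mm correction and let it settle.

Emit:
move_arm(
  moves=[
    [[0,-0.2,0,0],[0,-0.2,0,0],[0,0,0,0],[0,0,0,0],[0,0,0,0],[0,0,0,0],[0,0,0,0],[0,0,0,0],[0,0,0,0],[0,0,0,0]],
  ],
)

```text
time_s: 21.05
eef_pos: [0.4505, -0.0221, 0.2433]
tcp_rot: [2.479, 1.565, -0.655]
ft_force: [0.0, -0.2, -1.2]
opening: 0.0255
```

```bash
python3 - <<'E'
from h import *
aim();print(np.abs(ctrl.state()["dq"]).max())
a=load("w10")[0].astype(int);b=snap("wrist")[0].astype(int)
print("torch change since last view",np.abs(a-b)[60:290,225:300].mean())
print(ctrl.close_job())
E
```

```text
axis [ 0.8459  0.004  -0.5334] tilt 57.76755468838334 az 0.26804592640607205 lens [ 0.5498 -0.0215  0.1996] dist 0.12095413872062145 off-aim deg 0.48758490166663065
target [ 0.4519 -0.0221  0.2437]
t 21.05 tcp [ 0.4505 -0.0221  0.2433] open 0.0255288356510576 F [ 0.0022 -0.2153 -1.1759] q [ 0.3949 -0.0324 -0.4416  0.0056 -1.1586  1.1806]
R cols x,y,z: [[ 0.005 -0.004 -1.   ]
 [ 0.007 -1.     0.004]
 [-1.    -0.007 -0.005]]
jaw heading deg -89.6005342867379
shift cm [-0.0356  0.0057 -0.1353]
0.001753131447747552
torch change since last view 3.097642512077295
the job is handed in; nothing more can be done
None
```

The pail is on the hook and let go of, with its mouth under the spout. The torch is out of its holder, tilted and held still, pointed at the spout. I handed the job in at about 21 s.

- **Tilting the torch:** The moves can't tilt the tool, so I drew the torch up to the holder's rim and levered it over there, letting it turn in the pads. I then gripped it at 110 N, lifted it clear and turned it to face the spout.
- **Last checks:** The torch is tilted about 58° with its lens about 12 cm from the spout. It is about 0.5° off aim by calculation, using a tilt read from the wrist image that is good to about 2°. The arm was still, and the wrist force was small, about what the torch alone would give.
- **Last picture:** It was taken just before a final 5 mm sideways correction. It shows the pail on the hook, the torch clear of everything, and the spanner, screwdriver, fuse box cover and key ring where they lay.

No check failed. The fingers read 9 mm open on the 12 mm pail bar, but it held level.

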